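# Raise the lid of the blank chest with its lever

### The arm

A 6-joint arm with a two-finger parallel gripper is mounted at the origin on a cart in front of the work surface, level with it; the furniture and walls round the work are solid. World frame = base frame: x ahead of the robot, y to its left, z up, the work surface at z = 0. Lengths are in m, angles in rad, forces in N, time in s.
With the tool pointing down it reaches from about 0.35 to 1 m from the base axis. Payload 7.1 kg.
Tool frame: the origin (TCP) lies between the finger pads; the fingertips stand 22 mm ahead of it and the grasp point (between the pads) lies 3 mm ahead of it; x points along the fingers, y is the direction in which the jaws open and shut, and the axes are right-handed (so a half turn about x gives the same grasp; the last joint's range is limited). The gripper opens to 85 mm and grips with 20 to 120 N. Pads are 22 mm wide; open, the fingers measure 114 mm over their backs; the gripper's body (76 mm by 85 mm) begins 54 mm behind the grasp point. The pads swing forward as they close: fully open they stand 13 mm farther back than shut.
Start: joints at [1.212, 0.423, 1.63, -0, 1.089, -0.019], TCP at [0.208, 0.589, 0.253] pointing down, gripper open.
Joint ranges: [-3, 3], [-0.9, 2.11], [0.09, 2.58], [-1.31, 4.45], [0.11, 2.69], [-2.54, 2.54]. Speed limits (rad/s): [2.39, 2.39, 3.01, 3.14, 3.14, 3.14].

### API

Orientations are given as a rotation vector (axis times angle).
In Python, from rig import manip gives the robot as it stands. The module is installed in compiled form; this text tells all that it offers. Calls block until the motion is done:
- manip.move_to(position, orientation): joint-space move of the TCP to a pose.
- manip.servo_line(position, orientation=None, rate=0.15): straight line of the TCP; orientation=None keeps the orientation; rate is the mean speed in m/s.
- manip.set_joints(angles): joint-space move.
- manip.command_gripper(opening, f_grip=None): finger opening in m; f_grip is the grip in N (None keeps the last); returns when the fingers have stopped.
- manip.hold(seconds).
- manip.solve_ik(position, orientation): joint angles nearest the present ones, or None.
- manip.camera(name): name is "side" or "top" or "wrist"; returns a dict with "image" (384x512x3 uint8, red, green, blue), "fx", "fy", "cx", "cy" (pixels), "cam_to_world" (4x4, takes a point from camera to world coordinates); the wrist camera has in their place "mount" (4x4, takes a point from camera to tool coordinates, whose origin is the TCP and whose axes are the tool frame's). Camera axes: x right, y down, z forward; pixel columns grow to the right and rows downward; lengths in m; the calibration is good to about 2 mm. A picture is of the moment at which its call begins: read the wrist's pose just before it. There is no depth.
A pose or a line that the arm cannot do raises manip.IKError and nothing moves.
- manip.sign_off(): hands the job in, once; it reports no verdict.
Readings, each from a call of its own:
- manip.get_time(): time.
- manip.get_joint_positions(): joint angles.
- manip.get_joint_vel(): joint speeds.
- manip.get_tau(): joint torques, N m.
- manip.get_position(): TCP position.
- manip.get_ee_rot(): TCP orientation.
- manip.get_contact_force(): force on the tool from outside, world axes, zero at the start.
- manip.get_torque(): the same for the moment, N m.
- manip.get_width(): finger opening in m.
Only numpy, scipy, OpenCV 4.12 (cv2) and the standard library are available. Lean on these libraries where they do the work, as an engineer would, in place of code of your own. Each camera call takes 0.05 s, during which the arm holds its last target.

### The job

The heavy steel lid of the small chest is raised with its lever: push the yellow-capped handle of the safety stop sideways, towards the chest, until the stop's post is well out from under the lever, then press the red pad of the lever all the way down onto its rubber bump. Finish while still holding the pad down there, so that the lid stays open for someone to pick out a brass blank. Use the fingertips; do not touch the lid itself, keep the lever seated in its bracket, and leave the other things on the bench alone.

Things in the scene. Friction and masses are not known exactly. Their poses are not given: they have to be found in the camera images.
- chest: Fixed grey base plate (x -50 to 40, y -76 to 178, 8 mm thick) with a bearing bracket (cheeks 92 mm high) and a dark open chest, 124 x 120 x 67 mm, at y -194 to -74 mm. Origin on the bench under the lever's axle; z up; y level along the lever from the axle to the red pad's end; x across the lever, the stop's yellow handle being on the -x side, nearer the robot.
- saddle (a point): Centre of the bracket's two bearing slots (open at the top), 75 mm above the bench, where the lever's axle rests.
- bump (a point): Centre of the top of the rubber bump (20 mm wide) on the base plate under the pad end of the lever, 150 mm from the axle, 23 mm above the bench. The lever's bar lands on it when fully pressed; it is solid.
- lever: Loose aluminium bar lever, 225 x 20 x 12 mm; origin on its steel axle, which only rests in the slots. At rest the long end slopes up 20 degrees to the red pad 155 mm along the bar; the short end, a roller 60 mm on the other side, lies under the lid's edge. Its frame is level at rest (axes as the chest's) and turns about x, 0.64 rad in all. The lid's weight pushes the pad up with 2 to 6 N.
- lever_pad (a point): Centre of the top face of the round red pad (44 mm wide) on the lever's long end. At rest 141 mm from the axle along the chest's y and 141 mm above the bench; fully down 152 mm from the axle and about 43 mm above the bench; in between it moves on an arc about the axle.
- stop (a joint): Safety stop, dark crank on an upright pivot at x -30, y 50 mm of the chest. A 75 mm arm carries the handle, the other arm a post that blocks the lever. Rad, counter-clockwise from above: at 0 the handle arm points to the chest's -x and the post is under the lever; grows as the handle is pushed to the chest's -y. Limits -0.1, 0.8; post clear above 0.45. Light friction (1.5 N at the handle); stays put.
- stop_knob (a point): Centre of the top of the stop's upright handle, 93 mm above the bench: yellow cap 20 mm thick over its upper 30 mm, 12 mm dark rod below it, standing free from 20 mm above the bench.
- stop_post (a point): Centre of the top of the stop's upright post, 14 mm thick, 95 mm above the bench; it stands under the lever about 95 mm from the axle.
- lid (a joint): Steel lid, about 2 kg, 128 x 146 x 14 mm, hinged at the end of the chest farthest from the lever. 0 is shut (top 82 mm above the bench); grows as it opens, in rad; about 0.26 with the lever fully down. It falls shut when the lever is let go.
- hang_pole: Fixed thin upright pole (20 mm thick, 1 m tall) at the right of the bench: room equipment to keep the arm clear of. Origin at its foot.
- charcoal_block: Black charcoal block 45 x 71 x 22 mm, a bystander lying loose on the bench; origin at the centre of its underside.
- wax_block: Green wax block 32 x 61 x 18 mm, a bystander lying loose on the bench; origin at the centre of its underside.
- flux_jar: White jar with yellow lid, 46 mm wide, 41 mm high, a bystander lying loose on the bench; origin at the centre of its underside.

How it is judged:
On the way, in this order (a step that is already met when the one before it is completed fails the run):
1. the stop's post is swung out from under the lever while the lid is still shut (value of joint stop above 0.45 rad and value of joint lid below 0.06 rad), for 0.1 s.
2. the lever's pad is pressed down and the lid is raised (value of joint lid above 0.22 rad and contact force between the fingers and lever above 0.5 N), for 0.2 s.
At the end, for the whole second after the job is handed in: The lid stands open by more than 0.22 rad, held there by the fingers pressing on the lever with more than 0.5 N; the stop is swung beyond 0.45 rad; the lever's axle is within 10 mm of its place in the bracket (all of step 2 and value of joint stop above 0.45 rad and distance between lever and saddle below 0.01 m); the arm keeps its last pose, push and grip.
It fails at once if the lever is lifted or knocked out of its bracket (distance between lever and saddle above 0.012 m).
It fails at once if the robot touches the lid itself (contact force between any of the fingers, the arm and lid above 1 N).
It fails at once if a bystander is shifted by more than 20 mm (distance of any of charcoal_block, wax_block, flux_jar from where it was at the start of the episode above 0.02 m).
It also fails if it takes over 48 s, if anything falls off the work surface, if the arm or the gripper's body presses on something with over 40 N, if the wrist force passes 120 N, or if a joint passes its speed limit or range.

## Working session

There is one attempt and no reset: what is moved stays moved. The work goes in short steps, each a Python script; the robot and the scene stay as the last script left them, time stands still between calls to the robot, and variables do not carry over. Pictures are saved under pics/ and viewed, and the job is handed in when it is done.

```bash
mkdir -p pics; cat > h.py <<'E'
import numpy as np, cv2
from rig import manip
from scipy.spatial.transform import Rotation as R
def ray(c,u,v,T=None):
    T=np.array(c["cam_to_world"]) if T is None else T
    d=T[:3,:3]@np.array([(u-c["cx"])/c["fx"],(v-c["cy"])/c["fy"],1.0]); return T[:3,3],d/np.linalg.norm(d)
def plane(c,u,v,z):
    o,d=ray(c,u,v); return o+d*(z-o[2])/d[2]
def tri(r1,r2):
    (a,d),(b,e)=r1,r2; A=np.stack([d,-e],1); s=np.linalg.lstsq(A,b-a,rcond=None)[0]
    p=a+s[0]*d;q=b+s[1]*e; return (p+q)/2,np.linalg.norm(p-q)
def proj(c,p):
    T=np.linalg.inv(np.array(c["cam_to_world"])); q=T[:3,:3]@p+T[:3,3]; return q[0]/q[2]*c["fx"]+c["cx"],q[1]/q[2]*c["fy"]+c["cy"]
def save(c,n): cv2.imwrite("pics/"+n,cv2.cvtColor(c["image"],cv2.COLOR_RGB2BGR))
E
python3 - <<'E'
from h import *
import pickle
d={}
for n in("side","top"):
    c=manip.camera(n);save(c,n+"0.png");d[n]=c;print(n,c["fx"],np.round(c["cam_to_world"],3).tolist())
pickle.dump(d,open("c0.pkl","wb"))
print(manip.get_ee_rot(),manip.get_position(),manip.get_time(),manip.get_contact_force())
E
```

```text
side 457.2185223683104 [[0.871, -0.334, 0.36, 0.092], [-0.491, -0.567, 0.662, -0.972], [-0.017, -0.753, -0.658, 1.016], [0.0, 0.0, 0.0, 1.0]]
top 389.05918982269174 [[0.005, -0.995, 0.096, 0.479], [-1.0, -0.006, -0.01, -0.053], [0.01, -0.096, -0.995, 1.249], [0.0, 0.0, 0.0, 1.0]]
[ 0.26553769  1.55456177 -0.26770105] [0.20810516 0.58884163 0.25262114] 0.1 [-0.04577639  0.84752711  0.0241995 ]
```

View pics/side0.png

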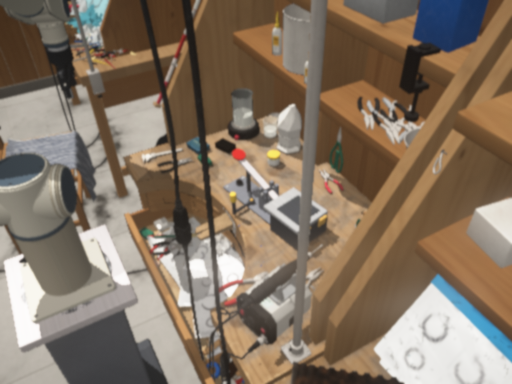

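View pics/top0.png

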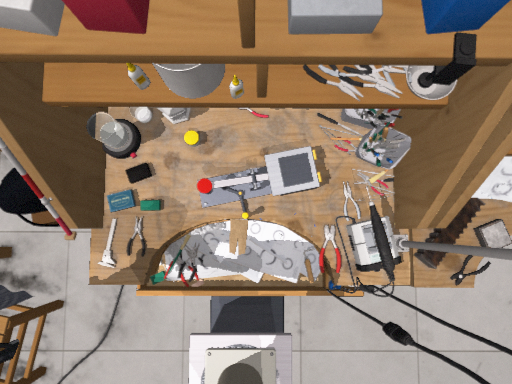

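The side view shows the red pad at about (239,155) and the knob at (233,196). In the top view they are at (205,185) and (245,215), with the chest to the right of them at (293,172). The jar is at (192,138), the charcoal at (138,173) and the wax at (150,205). Next I'll triangulate.

```bash
python3 - <<'E'
from h import *
import pickle
d=pickle.load(open("c0.pkl","rb"))
def blobs(c,kind):
    h=cv2.cvtColor(c["image"],cv2.COLOR_RGB2HSV)
    if kind=="red": m=((h[...,0]<6)|(h[...,0]>174))&(h[...,1]>190)&(h[...,2]>120)
    else: m=(h[...,0]>22)&(h[...,0]<33)&(h[...,1]>170)&(h[...,2]>120)
    n,l,s,ce=cv2.connectedComponentsWithStats(m.astype(np.uint8))
    return [(s[i].tolist(),ce[i].round(1).tolist()) for i in range(1,n) if s[i][4]>8 ]
for n in d:
  for k in("red","yel"): print(n,k,[b for b in blobs(d[n],k) if 100<b[1][0]<350 and 100<b[1][1]<260])
for n in d:
  c=d[n]; u,v=(239,155) if n=="side" else (205,186)
  a,b,w,h=(190,120,160,130) if n=="side" else (180,120,160,120)
  cv2.imwrite("pics/crop_%s.png"%n,cv2.resize(cv2.cvtColor(c["image"][b:b+h,a:a+w],cv2.COLOR_RGB2BGR),None,fx=5,fy=4.6 if n=="side" else 5,interpolation=cv2.INTER_CUBIC)[:600])
E
```

```text
side red [([234, 150, 10, 9, 65], [238.1, 154.0])]
side yel []
top red [([198, 179, 14, 14, 156], [204.3, 185.5]), ([336, 249, 4, 10, 16], [337.8, 253.2])]
top yel [([184, 130, 15, 15, 173], [191.0, 137.2]), ([242, 212, 7, 6, 31], [244.8, 214.8])]
```

```bash
sleep 1
```

```text
(no output)
```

View pics/crop_side.png

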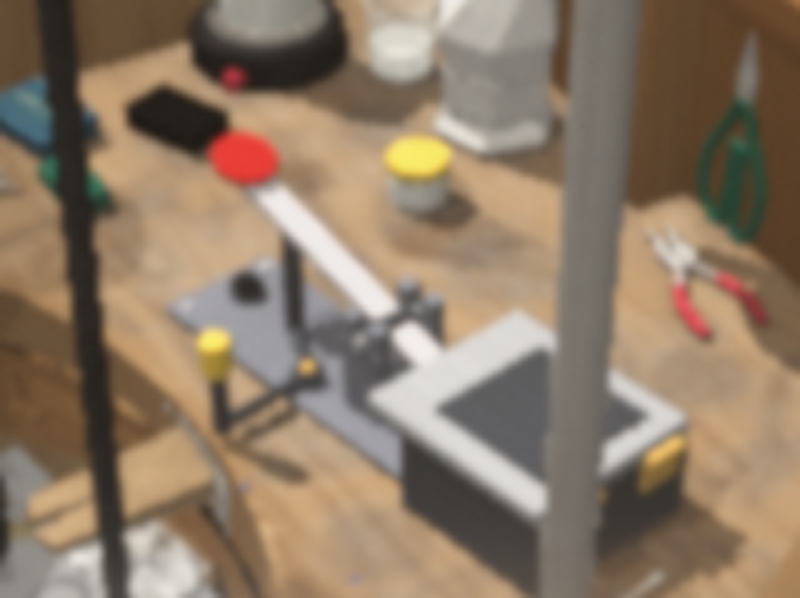

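View pics/crop_top.png

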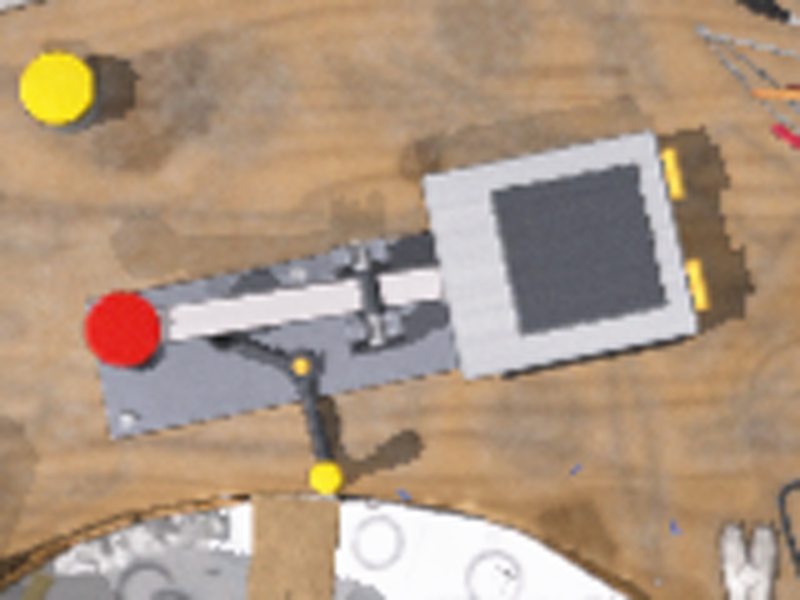

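Crops: in the top view the axle is at about (254,178), the knob at (244.8,214.9), and the base plate is tilted in the image. In the side view the knob cap's top is at about (232.8,193.7).

```bash
python3 - <<'E'
from h import *
import pickle
d=pickle.load(open("c0.pkl","rb"));s,t=d["side"],d["top"]
pad,e=tri(ray(s,238.3,154.2),ray(t,204.4,185.5));print("pad",pad,e)
kn,e=tri(ray(s,232.6,193.7),ray(t,244.8,214.8));print("knob",kn,e)
ax,e=tri(ray(s,268.5,188),ray(t,253.8,178.4));print("axle",ax,e)
P=plane(t,204.4,185.5,.141);K=plane(t,244.8,214.8,.093);A=plane(t,253.8,178.4,.082)
print(P,K,A,plane(t,191,137.2,.041),plane(t,138,173,.022),plane(t,150,205,.018))
y=(P-A)[:2];print("len",np.linalg.norm(y),"yaw of y",np.arctan2(y[1],y[0]))
# plate corners top view at z=.008
for u,v in((197,180),(202,207.5)):print(plane(t,u,v,.008))
E
```

```text
pad [0.60162545 0.10158651 0.13528353] 0.0011045979462940658
knob [ 0.5197625  -0.01385733  0.0903147 ] 0.0010046417271460917
axle [ 0.63052579 -0.04006171  0.0840991 ] 0.0004880999329945592
[0.60150101 0.10057886 0.141     ] [ 0.52012875 -0.01414371  0.093     ] [ 0.63057454 -0.03993848  0.082     ] [0.76568293 0.15963646 0.041     ] [0.65326364 0.32822016 0.022     ] [0.55207796 0.28803488 0.018     ]
len 0.1434935212196103 yaw of y 1.7748210116647967
[0.63384736 0.14306322 0.008     ]
[0.54565772 0.12528527 0.008     ]
```

Heights, lengths and angle agree with the text: the pad is 143 mm from the axle, the chest yaw is 0.20 and the knob is at 90–93 mm. Next I'll position the closed fingers beside the knob.

```bash
cat >> h.py <<'E'
PSI=0.202; O=np.array([0.6305,-0.040,0.]); 
CX=np.array([np.cos(PSI),np.sin(PSI),0]); CY=np.array([-np.sin(PSI),np.cos(PSI),0]); CZ=np.array([0,0,1.])
def W(x,y,z): return O+CX*x+CY*y+CZ*z   # chest metres -> world
def ori(tilt=0,s=1):   # tool x down, jaw along s*chest x, tilt = rotation about chest x
    X=-CZ; Y=s*CX; Z=np.cross(X,Y); M=np.stack([X,Y,Z],1)
    return (R.from_rotvec(CX*tilt)*R.from_matrix(M)).as_rotvec()
E
python3 - <<'E'
from h import *
for s in(1,-1):
    for p,t in(((-.105,.088,.20),0),((-.105,.088,.077),0),((-.08,0.02,.077),0),((0,.141,.17),.35),((0,.15,.065),-.29)):
        q=manip.solve_ik(W(*p),ori(t,s)); print(s,p,None if q is None else np.round(q,2))
E
```

```text
1 (-0.105, 0.088, 0.2) [ 0.03  0.33  1.92 -0.    0.89 -0.18]
1 (-0.105, 0.088, 0.077) [ 0.03  0.54  1.98 -0.    0.62 -0.18]
1 (-0.08, 0.02, 0.077) [-0.09  0.58  1.89 -0.    0.67 -0.29]
1 (0, 0.141, 0.17) [-0.01  0.54  1.7   0.41  1.01 -0.45]
1 (0, 0.15, 0.065) [ 0.29  0.68  1.75 -0.42  0.78  0.39]
-1 (-0.105, 0.088, 0.2) None
-1 (-0.105, 0.088, 0.077) None
-1 (-0.08, 0.02, 0.077) None
-1 (0, 0.141, 0.17) None
-1 (0, 0.15, 0.065) None
```

```bash
python3 - <<'E'
from h import *
manip.command_gripper(0.0,40)
manip.move_to(W(-.105,.088,.20),ori())
manip.servo_line(W(-.105,.088,.077),rate=.15)
print(manip.get_time(),manip.get_position()-W(-.105,.088,.077),manip.get_contact_force())
c=manip.camera("top");save(c,"top1.png")
cv2.imwrite("pics/top1c.png",cv2.resize(cv2.cvtColor(c["image"][120:240,180:340],cv2.COLOR_RGB2BGR),None,fx=4,fy=4))
c=manip.camera("side")
cv2.imwrite("pics/side1c.png",cv2.resize(cv2.cvtColor(c["image"][120:240,190:350],cv2.COLOR_RGB2BGR),None,fx=4,fy=4))
E
```

```text
4.125 [0.00055249 0.00012167 0.00058179] [-1.23659024 -0.30818537 -0.26929955]
```

View pics/side1c.png

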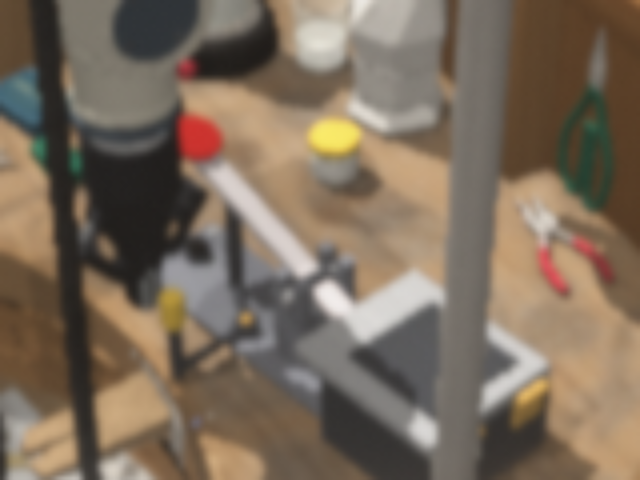

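View pics/top1c.png

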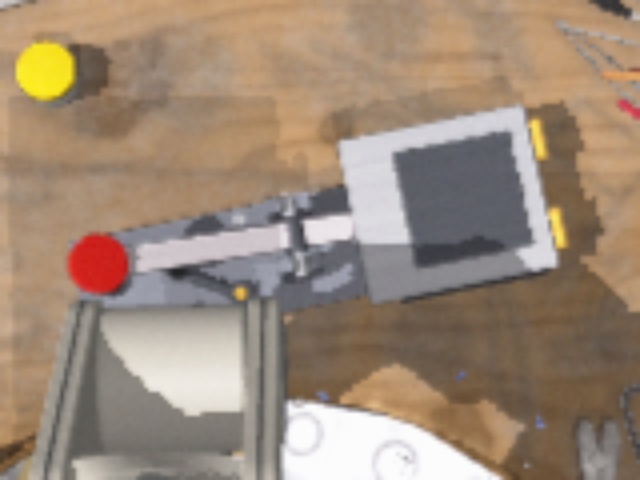

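The side crop shows the closed fingertips at (147,290) on the pad side of the knob cap (172,308), clear of it. Next I'll push along the handle's arc.

```bash
python3 - <<'E'
from h import *
for th in np.arange(0,.73,.12):
    p=W(-.030-.075*np.cos(th),.050-.075*np.sin(th)+.021,.077)
    manip.servo_line(p,rate=.06)
    print(round(th,2),np.round(manip.get_contact_force(),1),manip.get_time())
for n in("top","side"):
    c=manip.camera(n);a=180 if n=="top" else 190
    cv2.imwrite("pics/%s2c.png"%n,cv2.resize(cv2.cvtColor(c["image"][120:240,a:a+160],cv2.COLOR_RGB2BGR),None,fx=4,fy=4))
E
```

```text
0.0 [0.2 0.2 0.5] 4.6583
0.12 [-0.6 -0.1 -0.7] 4.9583
0.24 [-1.   0.6 -0.6] 5.2583
0.36 [-0.2 -1.  -0.1] 5.5583
0.48 [ 0.1 -0.7  0.2] 5.8583
0.6 [ 0.  -0.2 -0.1] 6.1583
0.72 [-0.4 -0.3 -0.1] 6.4583
```

View pics/side2c.png

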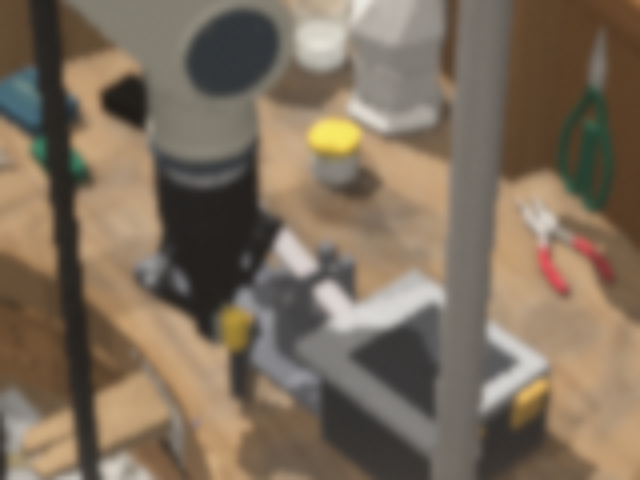

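The knob has swung to about (236,328) in the crop. I'll back off towards +y, raise the arm and check the angle.

```bash
python3 - <<'E'
from h import *
p=manip.get_position()
manip.servo_line(p+CY*.02-CX*.005,rate=.1)
p=manip.get_position(); manip.servo_line(np.r_[p[:2],.24],rate=.2)
manip.move_to(W(-.12,.28,.24),ori())
d={}
for n in("top","side"):
    c=manip.camera(n);d[n]=c;a=180 if n=="top" else 190
    cv2.imwrite("pics/%s3c.png"%n,cv2.resize(cv2.cvtColor(c["image"][120:240,a:a+160],cv2.COLOR_RGB2BGR),None,fx=4,fy=4))
import pickle;pickle.dump(d,open("c3.pkl","wb"))
c=d["top"];h=cv2.cvtColor(c["image"],cv2.COLOR_RGB2HSV)
m=((h[...,0]>22)&(h[...,0]<33)&(h[...,1]>170)&(h[...,2]>90)).astype(np.uint8)
n,l,s,ce=cv2.connectedComponentsWithStats(m)
for i in range(1,n):
    if s[i][4]>10 and 180<ce[i][0]<300 and 150<ce[i][1]<240:
        k=plane(c,*ce[i],.093); v=k-W(-.03,.05,0); print(ce[i],s[i][4],k,"theta",np.arctan2(-v@CY,-v@CX),np.hypot(v@CX,v@CY))
print(manip.get_time())
E
```

```text
[259.51612903 204.77419355] 31 [ 0.55016568 -0.05763142  0.093     ] theta 0.7749263731494614 0.07311446588431865
8.9333
```

View pics/top3c.png

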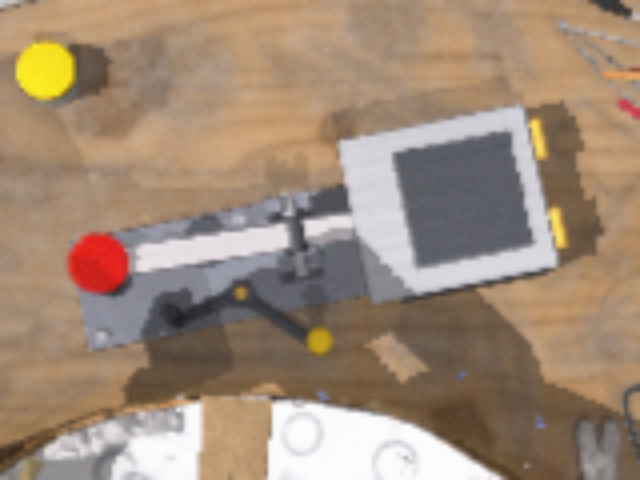

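View pics/side3c.png

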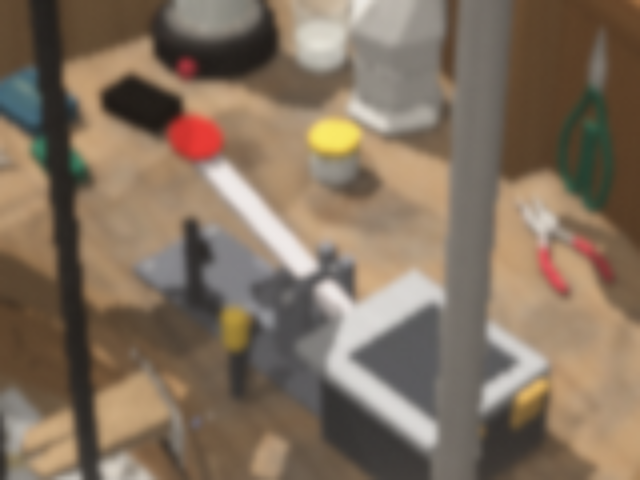

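The stop reads about 0.75–0.77 rad, its post stands free beside the lever at crop (172,315), and the lid is shut. Next I'll press the pad, turning the tool with the lever.

```bash
cat >> h.py <<'E'
def pose(a,gap=0.,x=0.):
    n=np.array([-np.sin(a),np.cos(a)]); b=np.array([np.cos(a),np.sin(a)])
    p=.155*b+(.0138+.022+gap)*n
    return W(x,p[0],.075+p[1]),ori(a)
E
python3 - <<'E'
from h import *
p,o=pose(.349,.10); manip.move_to(p,o)
p,o=pose(.349,.015); manip.servo_line(p,o,rate=.15); print(manip.get_contact_force())
for g in(.008,.004,.002,0,-.002):
    p,o=pose(.349,g); manip.servo_line(p,o,rate=.05); print(g,np.round(manip.get_contact_force(),1),manip.get_time())
c=manip.camera("side")
cv2.imwrite("pics/side4c.png",cv2.resize(cv2.cvtColor(c["image"][120:240,190:350],cv2.COLOR_RGB2BGR),None,fx=4,fy=4))
c=manip.camera("wrist");save(c,"wrist4.png")
E
```

```text
[-0.39713265 -0.46216749 -0.06445611]
0.008 [0.8 0.4 0.9] 10.8167
0.004 [-0.1  0.4  0.3] 11.0667
0.002 [-0.3 -0.6 -0. ] 11.3167
0 [-0.3  0.8 -0.1] 11.5667
-0.002 [ 0.6  0.6 -0.6] 11.8167
```

View pics/side4c.png

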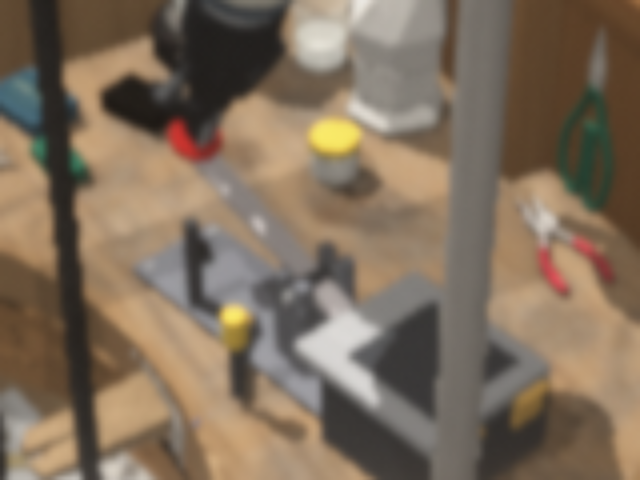

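View pics/wrist4.png

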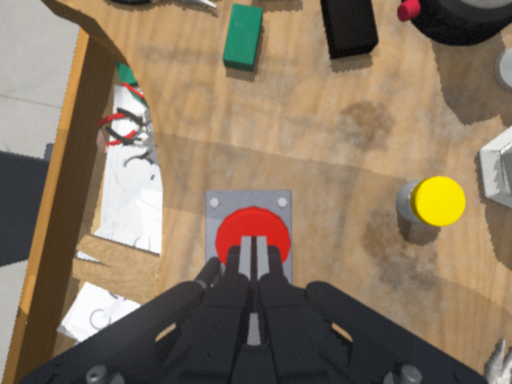

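The wrist view shows the two tips over the pad centre at (255,240). There is hardly any contact force yet, so I'll follow the arc down and watch the force.

```bash
python3 - <<'E'
from h import *
for a in np.linspace(.349,-.20,9)[0:]:
    p,o=pose(a,-.004); manip.servo_line(p,o,rate=.05)
    f=manip.get_contact_force(); print(round(a,2),np.round(f,1),np.round((manip.get_position()-p)*1e3,1),manip.get_time())
    if np.linalg.norm(f)>30: break
for n in("side","top"):
    c=manip.camera(n);a=180 if n=="top" else 190
    cv2.imwrite("pics/%s5c.png"%n,cv2.resize(cv2.cvtColor(c["image"][120:240,a:a+160],cv2.COLOR_RGB2BGR),None,fx=4,fy=4))
c=manip.camera("wrist");save(c,"wrist5.png")
E
```

```text
0.35 [-0.5 -1.4  3.1] [0.2 0.1 0.3] 12.1667
0.28 [0.6 0.1 4.1] [0.2 0.2 0.3] 12.5333
0.21 [1.  0.2 4.9] [0.2 0.1 0.2] 12.9
0.14 [ 0.2 -0.3  3.9] [ 0.1 -0.   0.2] 13.2667
0.07 [-0.1 -0.2  3.3] [-0.  -0.   0.2] 13.6333
0.01 [0.7 0.4 2.3] [-0.   0.   0.1] 14.0
-0.06 [0.7 2.  3.1] [-0.1  0.   0.1] 14.3667
-0.13 [0.1 1.6 3.4] [-0.1  0.   0.1] 14.7333
-0.2 [0.1 1.8 1.4] [-0.1  0.   0.1] 15.1
```

View pics/side5c.png

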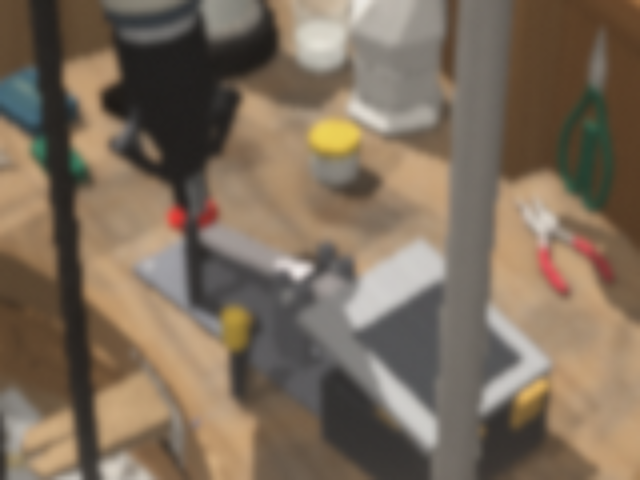

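View pics/wrist5.png

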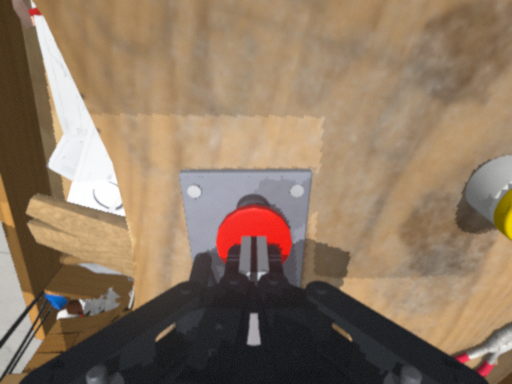

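The lid is rising, the tips stay centred on the pad and the load is 3–5 N. Next I'll take it down to the bump in small steps.

```bash
python3 - <<'E'
from h import *
steps=[(a,-.004) for a in(-.23,-.26,-.28,-.291)]+[(-.291,-.004-.001*i) for i in range(1,11)]
for a,g in steps:
    p,o=pose(a,g); manip.servo_line(p,o,rate=.03)
    manip.hold(.1); F=np.mean([manip.get_contact_force() for _ in range(4)],0)
    print(a,round(g,4),np.round(F,1),np.round((manip.get_position()-p)*1e3,1),manip.get_time())
    if F[2]>18: break
for n in("side","top"):
    c=manip.camera(n);a=180 if n=="top" else 190
    cv2.imwrite("pics/%s6c.png"%n,cv2.resize(cv2.cvtColor(c["image"][120:240,a:a+160],cv2.COLOR_RGB2BGR),None,fx=4,fy=4))
c=manip.camera("wrist");save(c,"wrist6.png")
E
```

```text
-0.23 -0.004 [ 0.7 -0.3  3.7] [ 0.1 -0.2  0.2] 15.6583
-0.26 -0.004 [-0.8  0.1 12.2] [0.6 0.1 1.2] 16.0667
-0.28 -0.004 [-11.    3.6  34.7] [0.7 0.6 3.7] 16.425
```

View pics/side6c.png

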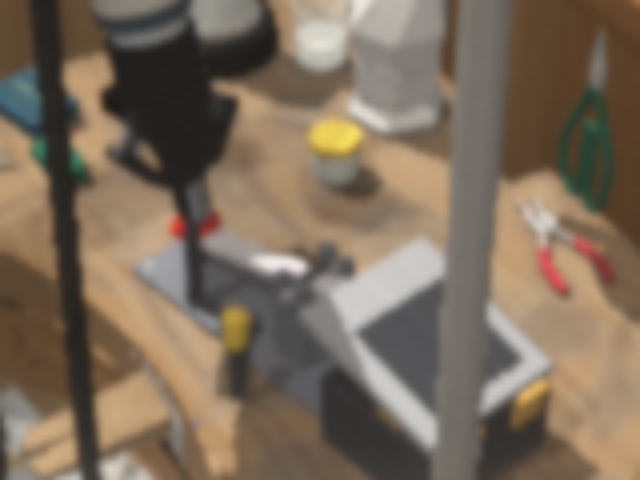

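View pics/top6c.png

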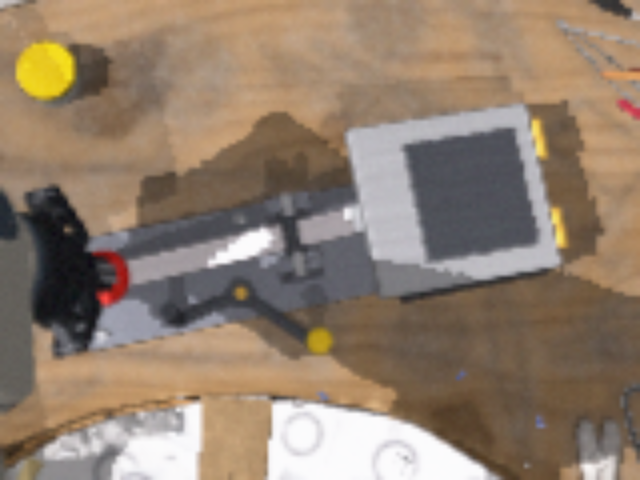

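View pics/wrist6.png

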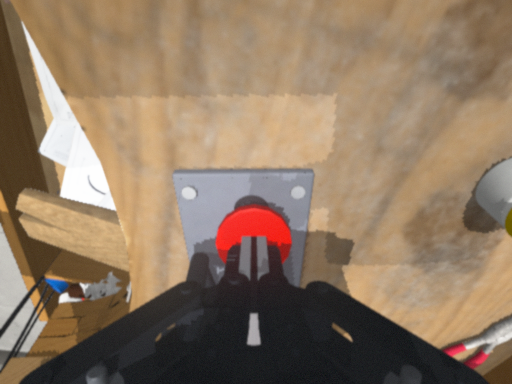

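The lever is on something solid: 35 N, with the lid visibly raised. I'll measure the lid angle from its free edge in both views, compared with the shut lid, and ease the force.

```bash
python3 - <<'E'
from h import *
import pickle
for a,g in((-.275,-.004),(-.27,-.004),(-.266,-.004),(-.262,-.004),(-.258,-.004)):
    p,o=pose(a,g); manip.servo_line(p,o,rate=.03); manip.hold(.15)
    F=np.mean([manip.get_contact_force() for _ in range(4)],0)
    print(a,np.round(F,1),np.round(manip.get_position()*1e3,1),manip.get_time())
    if F[2]<16: break
d={n:manip.camera(n) for n in("side","top")};pickle.dump(d,open("c7.pkl","wb"))
d0=pickle.load(open("c3.pkl","rb"))
for nm,D in(("shut",d0),("open",d)):
    a=cv2.resize(D["top"]["image"][135:215,255:330],None,fx=5,fy=5,interpolation=cv2.INTER_CUBIC)
    b=cv2.resize(D["side"]["image"][160:240,255:330],None,fx=5,fy=5,interpolation=cv2.INTER_CUBIC)
    cv2.imwrite("pics/lid_%s.png"%nm,cv2.cvtColor(np.hstack([a,b]),cv2.COLOR_RGB2BGR))
E
```

```text
-0.275 [-7.5  4.1 27.9] [599.5 115.   66.6] 16.975
-0.27 [-4.7  2.1 22.6] [599.5 115.   66.7] 17.375
-0.266 [-3.7  1.4 17.7] [599.4 114.9  66.8] 17.775
-0.262 [-2.2  1.2 12.7] [599.4 114.8  67. ] 18.175
```

View pics/lid_shut.png

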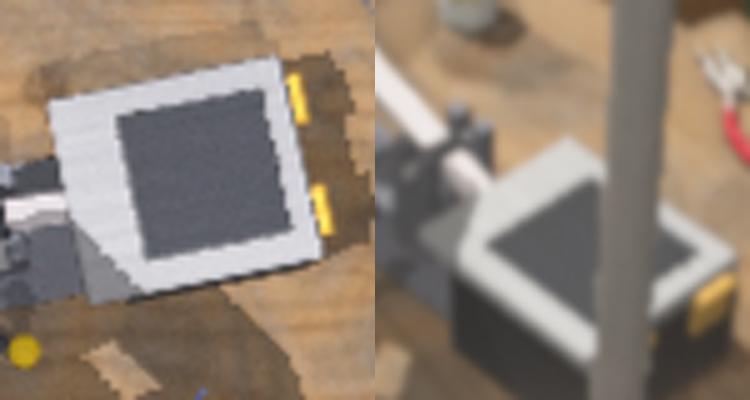

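View pics/lid_open.png

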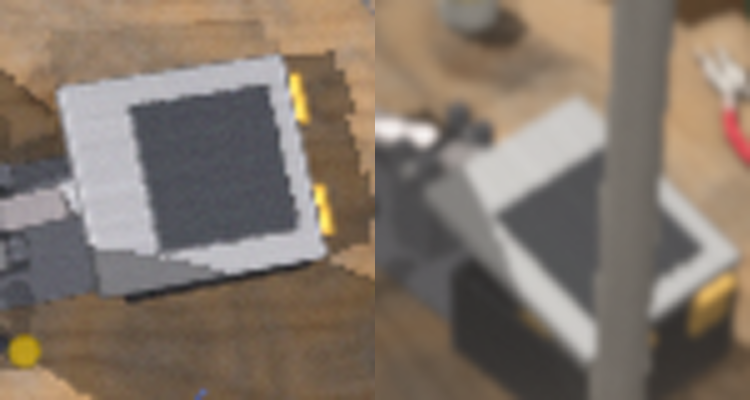

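The far and near free-edge corners are visible in both crops. I'll triangulate them.

```bash
python3 - <<'E'
from h import *
import pickle
d=pickle.load(open("c7.pkl","rb"));s,t=d["side"],d["top"]
T=lambda u,v:(255+u/5-.4,135+v/5-.4)
S=lambda u,v:(255+(u-375)/5-.4,160+v/5-.4)
r={}
for nm,a,b in(("shut far",(50,102),(575,137)),("shut near",(90,304),(422,240)),("open far",(58,90),(578,95)),("open near",(100,294),(430,195))):
    p,e=tri(ray(s,*S(*b)),ray(t,*T(*a)));r[nm]=p;print(nm,np.round(p*1e3,1),"gap mm",round(e*1e3,1))
for k in("far","near"): print(k,np.arcsin((r["open "+k][2]-r["shut "+k][2])/.146))
E
```

```text
shut far [704.3 -73.   80. ] gap mm 3.1
shut near [580.9 -97.6  70.8] gap mm 1.2
open far [703.6 -76.7 117.3] gap mm 1.5
open near [ 583.8 -102.1  109.5] gap mm 1.9
far 0.25859657936216224
near 0.2685475691238068
```

The lid stands at about 0.26 rad, the expected fully-down value. The force is steady and the knob has not moved. I'll do a last check and hand in.

```bash
python3 - <<'E'
from h import *
manip.hold(.5); print(np.round(np.mean([manip.get_contact_force() for _ in range(6)],0),1),manip.get_position(),manip.get_time())
c=manip.camera("top");manip.sign_off()
E
```

```text
[-1.5  2.  13. ] [0.59939296 0.1148695  0.06698292] 18.775
the job is handed in; nothing more can be done
```

I swung the safety stop clear and pressed the red pad down onto its bump. I handed the job in at about 19 s of the 48 s, with the closed fingertips still holding the pad down.

**Last checks**
- **Stop:** measured at about 0.77 rad from the knob in the top view (clear above 0.45). The knob looked unmoved after the press.
- **Lid:** about 0.26 rad, triangulated at both free-edge corners (0.259 and 0.269; over 0.22 needed).
- **Push:** steady at about 13 N downwards just before hand-in.
- **Bystanders:** I planned the path clear of them and saw no sign of contact, but I did not measure their positions afterwards.
- **Lever seating:** I judged this only by eye in the images; it looked in place in the bracket.

**What disagreed**
- **Force on landing:** it rose briefly to about 35 N down with 11 N sideways. I eased off to 13 N, with about 2 N each way sideways.
- **Lid height:** the shut lid's near corner came out 11 mm below the text's 82 mm, while the far corner matched to 2 mm. I may have picked that corner on the blurred lower edge of the lid. The two lid angles still agree to 0.01 rad.

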